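# Load a bar into the V-groove of a drilling jig

### The arm

A 6-joint arm with a two-finger parallel gripper is mounted at the origin on a cart in front of the work surface, level with it; the furniture and walls round the work are solid. World frame = base frame: x ahead of the robot, y to its left, z up, the work surface at z = 0. Lengths are in m, angles in rad, forces in N, time in s.
With the tool pointing down it reaches from about 0.35 to 0.725 m from the base axis. Payload 6 kg.
Tool frame: the origin (TCP) lies on the centre line of the jaws, within the pads' length; the fingertips stand 14 mm ahead of it and the grasp point (between the pads) lies 5 mm behind it; z points along the fingers, y is the line along which they close (so a half turn about z gives the same grasp; the last joint's range is limited). The gripper opens to 85 mm and grips with 20 to 120 N. Pads are 22 mm wide; open, the fingers measure 114 mm over their backs; the gripper's body (76 mm by 85 mm) begins 54 mm behind the grasp point. The pads swing forward as they close: fully open they stand 13 mm farther back than shut.
Start: joints at [1.561, 0.04, 0.085, 0, -1.615, -0.334], TCP at [0.202, 0.565, 0.245] pointing down, gripper open.
Joint ranges: [-2.56, 2.56], [-1.29, 2.01], [-1.08, 1.49], [-3.29, 1.98], [-2.81, -0.18], [-2.99, 2.99]. Speed limits (rad/s): [2.57, 2.57, 3.01, 3.14, 3.14, 3.14].

### API

Orientations are given as a rotation vector (axis times angle).
In Python, from plant import state, snapshot, camera_info, job_done gives the robot as it stands. The module is installed in compiled form; this text tells all that it offers.
- The arm moves only by the tool carry_out, never from a script. Its arguments are lists of equal length, an entry for each row: "slide": the shift along the tool's x, y, z normalised to -1 to 1, where 1 is 40 cm, a list of three; "rot": the turn, a rotation vector about the tool's x, y, z normalised to -1 to 1, where 1 is 30 degrees, a list of three. A call has 1 to 5 rows; each row is the pose to reach, as a shift and turn from the pose commanded when the call began, along the tool's axes at that moment; what a row does not reach only later rows make up. A row lasts 1/10 s, in which the tool goes at most 50 mm and 8.59 degrees, less where a joint would pass 70% of its speed; a pose out of reach is approached as far as the arm can. A call with a number of a shift or a turn outside -1 to 1 is refused whole. A call with a gripper value outside its range is refused whole. "hand" is the finger opening in mm, from 0 to 85.4, set as the call begins (left out, the last holds). The fingers move at their own pace and stop on an object; the grip force is fixed at half the most. Time passes only in rows, so rows that repeat a pose let the fingers close. It gives the time, the measured TCP pose, the force, the opening and the grip force at its end, in the units of the state.
- state(): the state, without advancing time (a new reading comes with each control period).
- snapshot(name): name is "scene" or "side" or "wrist"; returns (picture, depth): 480x640x3 uint8, red, green, blue; 480x640 float32, m along the optical axis (not along the pixel's ray), 0 where there is no reading.
- camera_info(name): a dict with "camera_matrix" (3x3 intrinsics, pixels), "world_from_camera" (4x4, takes a point from camera to world coordinates). Camera axes: x right, y down, z forward; pixel columns grow to the right and rows downward; lengths in m; the calibration is good to about 2 mm. A picture is of the moment at which its call begins: read the wrist's pose just before it. camera_info takes no time and is no camera call; for the wrist camera it gives the pose at the moment of the call.
- job_done(): hands the job in; it is judged then, once.
The state is a dict: "time_s": time; "qpos": joint angles; "qd": joint speeds; "joint_efforts": joint torques, N m; "ee_pos": TCP position; "ee_rot": TCP orientation; "wrist_force": force on the tool from outside, world axes, zero at the start; "moment": the same for the moment, N m; "finger_gap": finger opening in m; "finger_force": force on a finger pad.
Only numpy, scipy, OpenCV 4.12 (cv2) and the standard library are available. Lean on these libraries where they do the work, as an engineer would, in place of code of your own. Each camera call takes 0.05 s, during which the arm holds its last target. There are 200 camera calls.

### The job

Push the short offcut along the V-groove of the drilling jig and off its open end, so that it drops into the scrap tray. Then roll the long bar up the ramp, without lifting it off the jig, and let it settle in the groove before you leave it; then push it along the groove under the drill bridge until it butts firmly, but not rammed, against the stop hidden in there, and leave it lying against the stop. Do not disturb the tools round about.

Things in the scene. Friction and masses are not known exactly. Their poses are not given: they have to be found in the camera images.
- jig: Wooden drilling jig, fixed on the bench, 158 (x) x 320 (y) mm. Origin: on the bench under the groove's middle; x points away from the robot across the groove, y left along it, z up. A 90-degree V-groove runs the full length: bottom at x = 0, z = 42 mm, crests at x = -18 and +18, z = 60; beyond it a level deck (z = 60) to x = +50. The drill bridge covers y = +70 to +160.
- open_end (a point): Groove's open end: jig (0, -160, 67.5) mm, at the height of a seated bar's axis. What is pushed past it falls into the tray.
- lip (a point): Middle of the top of the lip at the foot of the ramp, jig (-103, 0, 58.5) mm. From the near crest (x = -18, z = 60) a ramp falls evenly toward the robot to z = 50.4 mm at x = -98, where this lip, 10 mm thick, ends it; ramp and lip run the jig's whole length. A bar let go on the ramp rolls back down to the lip.
- mouth (a point): Centre of the mouth of the dark steel drill bridge over the +y end of the jig: the point on a seated bar's axis at jig (0, +70, 67.5) mm. The opening is 54 mm wide and reaches up to z = 98 mm. Inside, a rigid steel disc faces the bar as its stop; it is set anew each time 30 to 65 mm behind the mouth, its place is not reported and must be felt. It does not give way.
- bridge: The drill bridge with the stop in it, fixed on the jig: 90 mm long, 74 mm wide, top 106 mm over the bench. Origin: on the bench, at jig (0, +115) mm; axes as the jig's.
- bar_mid (a point): Centre of the long bar: plain aluminium, diameter 36, length 140 mm, 0.3 to 0.6 kg. Its y axis is the bar's axis, toward the bridge; x and z turn as it rolls. At first it lies against the lip, parallel to the groove, centre at jig x = -84, z = 70 mm, clear of the bridge. Settled in the groove its centre is at x = 0, z = 67.5. Sliding it along the groove takes 2 to 9 N.
- bar: The same bar (origin at its centre).
- bar_head (a point): Centre of the long bar's end face toward the bridge.
- bar_tail (a point): Centre of the long bar's end face away from the bridge (the one to push).
- offcut_mid (a point): Centre of the offcut: a short piece of the same bar, diameter 36, length 45 mm, 0.13 kg, lying in the groove at the start, axis z = 67.5 mm, at least 50 mm from the bridge mouth. Its y axis is its own axis.
- offcut: The same offcut (origin at its centre).
- tray: Square open plywood scrap tray on the bench at the open end of the groove (jig y = about -165 to -285), 120 x 120 mm, 34 mm high, walls 5 mm; fixed. Origin: centre of its underside; axes as the jig's.
- brass_tin: Small brass tin, 58 mm across, 39 mm high, to the left of the jig; not to be moved.
- turnscrew: Screwdriver with a wooden grip, 24 x 230 x 27 mm, to the right of the tray; not to be moved.
Not all that is in view belongs to the job. Of the things that look like the offcut, the middle-sized one is meant.

How it is judged:
By the outcome, as a careful person would: the job done as asked, in the order asked, and still so for the second after the job is handed in, with the robot touching nothing.
It also fails if it takes over 67 s, if anything falls off the work surface, if the arm or the gripper's body presses on something with over 40 N, if the wrist force passes 120 N, or if a joint passes its speed limit or range.

## Working session

There is one attempt and no reset: what is moved stays moved. The work goes in short steps, Python scripts to look and compute and a tool call to move; the robot and the scene stay as the last step left them, time stands still between calls to the robot, and variables do not carry over. Pictures are saved under pics/ and viewed, at most 10 in all, crops included, and the job is handed in when it is done.

Besides the shell and the picture viewer there is one more tool, called after "Emit:" in YAML: its name, and indented under it one key for each argument. carry_out: Moves the arm, as the interface text tells. Its arguments: {"type":"object","properties":{"slide":{"type":"array"},"rot":{"type":"array"},"hand":{"type":"number"}},"required":["slide","rot"]}

```bash
mkdir -p pics
python3 - <<'E'
from plant import *
import cv2,numpy as np
s=state();print(s)
for n in("scene","side"):
    im,d=snapshot(n);np.savez(f"pics/{n}0.npz",im=im,d=d);cv2.imwrite(f"pics/{n}0.png",im[:,:,::-1]);c=camera_info(n);print(n,c)
E
```

```text
{'time_s': 0.0, 'qpos': array([ 1.56071471e+00,  4.07821458e-02,  8.37969223e-02, -4.55391621e-04,
       -1.61548528e+00, -3.33688692e-01]), 'qd': array([-1.87615909e-04,  6.17614181e-04, -1.88174967e-04, -1.23796235e-03,
        9.13418861e-04, -2.60948475e-05]), 'joint_efforts': array([-1.98133375e-04, -3.68200815e+01,  3.47412622e+01,  6.93219289e+00,
       -5.37121392e-03, -8.95631814e-06]), 'ee_pos': array([0.20205116, 0.56463263, 0.24428963]), 'ee_rot': array([ 3.09360358e+00, -5.37012057e-01, -2.81496479e-04]), 'wrist_force': array([-0.11203411, -0.20659804, -0.4537598 ]), 'moment': array([ 0.00814785, -0.0066133 , -0.02780622]), 'finger_force': 0.0, 'finger_gap': 0.08545613259795562}
scene {'camera_matrix': array([[530.10385158,   0.        , 319.08543453],
       [  0.        , 530.10385158, 243.57519859],
       [  0.        ,   0.        ,   1.        ]]), 'world_from_camera': array([[ 0.5386644 , -0.45228328,  0.71083084, -0.40523752],
       [-0.84249126, -0.29617567,  0.44998716, -0.60914913],
       [ 0.00700914, -0.84126084, -0.54058401,  0.76980151],
       [ 0.        ,  0.        ,  0.        ,  1.        ]])}
side {'camera_matrix': array([[613.04139457,   0.        , 316.81390308],
       [  0.        , 613.04139457, 239.76849135],
       [  0.        ,   0.        ,   1.        ]]), 'world_from_camera': array([[ 0.99847367,  0.04826119, -0.02685484,  0.52729191],
       [ 0.05151254, -0.63840083,  0.76797841, -1.28438547],
       [ 0.0199194 , -0.76818959, -0.63991248,  1.11908976],
       [ 0.        ,  0.        ,  0.        ,  1.        ]])}
```

View pics/scene0.png

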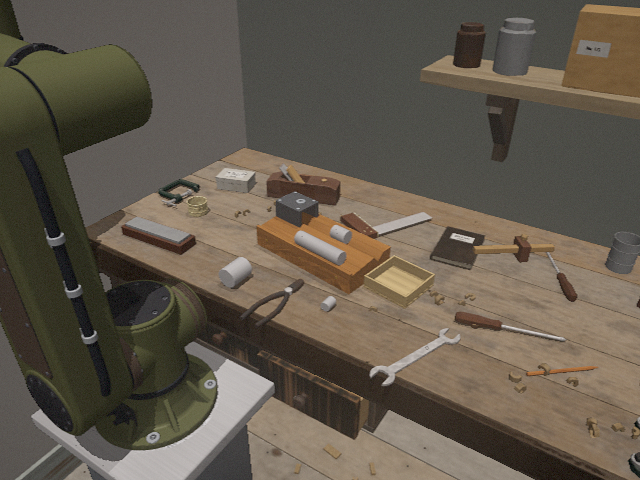

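View pics/side0.png

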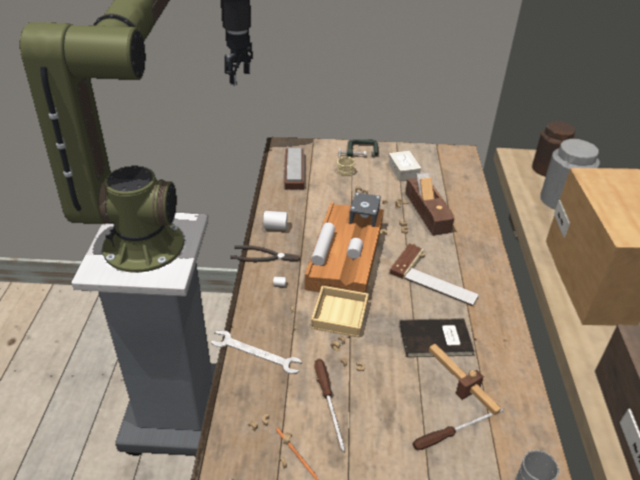

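The scene view shows the jig at about (320,245) and the side view shows it at (345,245). Three things look like the offcut in the side view: a large piece at (275,221) on the bench, a small one at (279,281) on the bench, and a middle-sized one at (355,247) in the groove. The middle one fits, both by size and because it lies in the groove. I'll confirm it in a crop while measuring.

```bash
cat > h.py <<'E'
from plant import *
import cv2,numpy as np
def cloud(n,im,d,c=None):
    c=c or camera_info(n);K=c["camera_matrix"];T=c["world_from_camera"]
    v,u=np.mgrid[:480,:640];P=np.stack([(u-K[0,2])/K[0,0]*d,(v-K[1,2])/K[1,1]*d,d],-1)
    return P@T[:3,:3].T+T[:3,3]
E
python3 - <<'E'
from h import *
for n in("scene","side"):
    z=np.load(f"pics/{n}0.npz");im,d=z["im"],z["d"];P=cloud(n,im,d)
    hsv=cv2.cvtColor(im,cv2.COLOR_RGB2HSV);H,S,V=cv2.split(hsv)
    x0,x1,y0,y1=(240,400,180,300) if n=="scene" else (300,392,180,300)
    roi=np.zeros(H.shape,bool);roi[y0:y1,x0:x1]=1
    m=roi&(H<18)&(S>150)&(V>100)&(d>0)
    m&=(P[...,2]>.035)&(P[...,2]<.075)
    k,l,st,_=cv2.connectedComponentsWithStats(m.astype(np.uint8));i=1+st[1:,4].argmax();print(n,m.sum(),st[i])
    Q=P[l==i]
    r=cv2.minAreaRect((Q[:,:2]*1000).astype(np.float32));print("jig rect",r, "z pct",np.percentile(Q[:,2],[2,50,98]))
    g=roi&(S<45)&(V>110)&(d>0)&(P[...,2]>.05)&(P[...,2]<.1)
    k,l,st,ce=cv2.connectedComponentsWithStats(g.astype(np.uint8))
    for i in range(1,k):
        if st[i,4]>60:
            Q=P[l==i];print("grey",st[i],Q.mean(0),Q[:,2].max(),cv2.minAreaRect((Q[:,:2]*1000).astype(np.float32)))
    # bridge top
    b=roi&(P[...,2]>.099)&(P[...,2]<.113);
    if b.sum()>20: print("bridge",cv2.minAreaRect((P[b][:,:2]*1000).astype(np.float32)),np.median(P[b],0))
    t=(H>18)&(H<30)&(P[...,2]>.028)&(P[...,2]<.04)&(abs(P[...,0]-.52)<.2)
    k,l,st,ce=cv2.connectedComponentsWithStats(t.astype(np.uint8))
    for i in range(1,k):
        if st[i,4]>60:print("tray",st[i],cv2.minAreaRect((P[l==i][:,:2]*1000).astype(np.float32)))
im=np.load("pics/side0.npz")["im"][170:340,220:420,::-1]
cv2.imwrite("pics/crop1.png",cv2.resize(im,None,fx=3.5,fy=3.5,interpolation=cv2.INTER_CUBIC))
E
```

```text
scene 1615 [ 257  215  133   61 1475]
jig rect ((565.2763061523438, -1.4781036376953125), (323.7227478027344, 164.1382293701172), 80.02655029296875) z pct [0.04448158 0.05681469 0.06210784]
grey [330 225  20  16 192] [ 0.57606431 -0.04617406  0.07845959] 0.08734837082162727 ((579.2009887695312, -45.56733703613281), (48.282958984375, 27.31665802001953), 80.91503143310547)
grey [295 231  49  32 631] [ 0.49186399 -0.03926132  0.08101379] 0.09142935485467585 ((501.48248291015625, -18.622413635253906), (179.56326293945312, 44.949031829833984), 72.3887939453125)
bridge ((611.4903564453125, 105.3901596069336), (93.9543685913086, 80.03490447998047), 78.820556640625) [0.60494478 0.10117129 0.10613709]
tray [187 196  20  13 135] ((557.5323486328125, 423.9018859863281), (62.1002197265625, 54.65351104736328), 45.29743576049805)
tray [365 255  70  44 314] ((552.8016967773438, -228.37533569335938), (122.09449768066406, 124.7801513671875), 79.35624694824219)
side 3 [326 220   1   1   1]
jig rect ((504.02410888671875, 81.17608642578125), (0.0, 0.0), 0.0) z pct [0.05540496 0.05540496 0.05540496]
grey
[... 324 characters left out ...]
42, 33.45492935180664), 81.29456329345703)
bridge ((610.3546752929688, 106.22703552246094), (98.82244110107422, 74.1068344116211), 79.67351531982422) [0.6104452  0.10104544 0.10481418]
tray [288 148  12  16 101] ((383.2388916015625, 450.09039306640625), (36.191856384277344, 99.1283187866211), 2.2881312370300293)
tray [337 157  18  12  91] ((553.3147583007812, 423.2884521484375), (57.464725494384766, 64.07481384277344), 13.562562942504883)
tray [288 164  11  16  67] ((388.39801025390625, 351.794677734375), (31.76455307006836, 89.39059448242188), 5.006999492645264)
tray [312 297  55  33 174] ((549.2362670898438, -237.51646423339844), (109.96971893310547, 118.85566711425781), 80.34123229980469)
```

View pics/crop1.png

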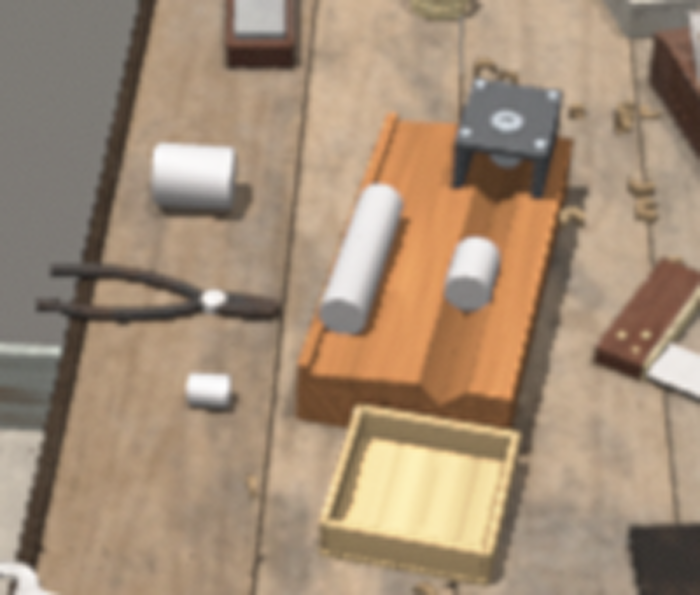

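The crop shows the middle-sized grey piece lying in the groove, at crop pixel (473,273). The large and small lookalikes are on the bench. From the measurements, the jig origin is at about (0.592,-0.007) with a yaw of -10°. The bridge, tray, offcut and bar are all consistent with that. I'll fix the frame, add a move calculator, and check the fingertip geometry.

```bash
cat >> h.py <<'E'
from scipy.spatial.transform import Rotation as Ro
O=np.array([.592,-.007]);YAW=np.radians(-10);ex=np.array([np.cos(YAW),np.sin(YAW)]);ey=np.array([-ex[1],ex[0]])
def jig(p): p=np.asarray(p);d=p[...,:2]-O;return np.concatenate([np.stack([d@ex,d@ey],-1),p[...,2:]],-1)*1000
def where():
    s=state();R=Ro.from_rotvec(s["ee_rot"]);X=R.as_matrix()
    print("t",s["time_s"],"jigTCP",jig(s["ee_pos"]).round(1),"F",s["wrist_force"].round(1),"yawx",np.degrees(np.arctan2(X[1,0],X[0,0])).round(2),"tilt",np.degrees(np.arccos(-X[2,2])).round(2));return s,R
def go(jx,jy,z):  # mm in the jig frame, tool down, tool x along jig x
    s,R=where();t=np.r_[O+ex*jx/1000+ey*jy/1000,z/1000]
    D=np.array([[ex[0],-ey[0],0],[ex[1],-ey[1],0],[0,0,-1]])
    print("slide",(R.inv().apply(t-s["ee_pos"])/.4).round(4),"rot",(np.degrees((R.inv()*Ro.from_matrix(D)).as_rotvec())/30).round(3))
E
python3 - <<'E'
from h import *
z=np.load("pics/side0.npz");P=cloud("side",z["im"],z["d"])
m=(np.hypot(P[...,0]-.202,P[...,1]-.565)<.09)&(P[...,2]>.15)&(P[...,2]<.45)
Q=P[m];print(m.sum(),np.sort(Q[:,2])[:20].round(3))
go(0,14,200)
E
```

```text
1480 [0.152 0.157 0.163 0.166 0.167 0.167 0.167 0.169 0.17  0.171 0.171 0.171
 0.175 0.177 0.178 0.18  0.185 0.186 0.189 0.189]
t 0.1 jigTCP [-483.3  495.3  244.4] F [ 0.6 -1.3 -0.5] yawx -19.7 tilt 0.09
slide [1.3935 0.9823 0.1127] rot [ 0.003  0.    -0.323]
```

Emit:
carry_out:
  slide:
    - [0.09, 0.063, 0]
    - [0.18, 0.126, 0]
    - [0.27, 0.19, 0]
    - [0.36, 0.253, 0]
    - [0.45, 0.316, 0]
  rot:
    - [0, 0, -0.06]
    - [0, 0, -0.13]
    - [0, 0, -0.2]
    - [0, 0, -0.26]
    - [0, 0, -0.323]
  hand: 0

```text
time_s: 0.6
ee_pos: [0.3296, 0.3836, 0.245]
ee_rot: [3.129, -0.271, -0.0]
wrist_force: [1.1, -0.4, 0.1]
finger_gap: 0.0121
finger_force: 0.0
```

```bash
python3 -c "
from h import *
go(0,14,200);print(state()['qpos'],state()['finger_gap'])"
```

```text
t 0.6 jigTCP [-326.2  339.1  245. ] F [ 1.1 -0.4  0.1] yawx -9.9 tilt 0.03
slide [0.8142 0.814  0.1126] rot [0.001 0.    0.003]
[ 1.25987962e+00 -2.12275937e-01 -1.52441314e-01 -1.51620338e-04
 -1.63105685e+00  1.38093760e-01] 0.012078722408195772
```

Emit:
carry_out:
  slide:
    - [0.08, 0.08, 0]
    - [0.16, 0.16, 0]
    - [0.24, 0.24, 0]
    - [0.32, 0.32, 0]
    - [0.4, 0.4, 0]
  rot:
    - [0, 0, 0]
    - [0, 0, 0]
    - [0, 0, 0]
    - [0, 0, 0]
    - [0, 0, 0]

```text
time_s: 1.1
ee_pos: [0.4594, 0.1981, 0.2451]
ee_rot: [-3.13, 0.274, 0.0]
wrist_force: [1.3, 0.6, 0.5]
finger_gap: 0.0001
finger_force: 0.0
```

Emit:
carry_out:
  slide:
    - [0.08, 0.08, 0]
    - [0.16, 0.16, 0]
    - [0.24, 0.24, 0]
    - [0.34, 0.33, 0]
    - [0.414, 0.414, 0.0]
  rot:
    - [0, 0, 0]
    - [0, 0, 0]
    - [0, 0, 0]
    - [0, 0, 0]
    - [0, 0, 0.003]

```text
time_s: 1.6
ee_pos: [0.594, 0.0063, 0.2446]
ee_rot: [3.129, -0.276, -0.001]
wrist_force: [0.8, 0.8, -0.4]
finger_gap: 0.0001
finger_force: 0.0
```

Run:
```python
from h import *
go(0,14,200)
im,d=snapshot("wrist");cv2.imwrite("pics/w1.png",im[:,:,::-1]);c=camera_info("wrist");np.savez("pics/w1.npz",im=im,d=d,T=c["world_from_camera"],K=c["camera_matrix"])
im,d=snapshot("side");np.savez("pics/s1.npz",im=im,d=d);P=cloud("side",im,d);J=jig(P)
m=(abs(J[...,0])<40)&(abs(J[...,1]-14)<40)&(J[...,2]>190)&(J[...,2]<400);Q=J[m]
print(m.sum(),np.sort(Q[:,2])[:15].round(0),Q[Q[:,2]<250].min(0),Q[Q[:,2]<250].max(0))
```

```text
t 1.6 jigTCP [ -0.3  13.4 244.6] F [ 0.8  0.8 -0.4] yawx -10.08 tilt 0.04
slide [ 0.0009 -0.0014  0.1116] rot [ 0.     0.001 -0.003]
597 [228. 229. 229. 230. 230. 230. 230. 230. 231. 232. 232. 232. 233. 233.
 235.] [-10.08830401 -10.60497259 227.61071986] [ 10.62762052  18.08491521 249.97010827]
```

View pics/w1.png

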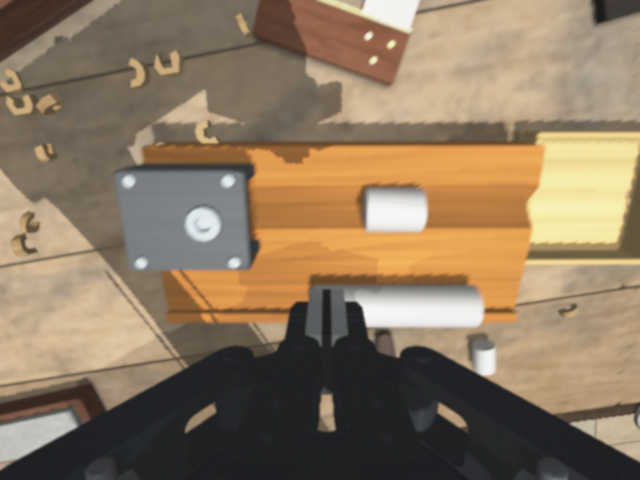

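The wrist view looks down on the jig. The offcut is in the groove at (396,209), the long bar at (400,306), the bridge on the left at (187,217) and the tray on the right. I'll refine the frame from this view.

Run:
```python
from h import *
z=np.load("pics/w1.npz");im,d=z["im"],z["d"];c=dict(camera_matrix=z["K"],world_from_camera=z["T"]);J=jig(cloud("wrist",im,d,c))
H,S,V=cv2.split(cv2.cvtColor(im,cv2.COLOR_RGB2HSV))
m=(H<18)&(S>140)&(J[...,2]>35)&(J[...,2]<70)&(abs(J[...,1])<200)&(J[...,0]>-130)&(J[...,0]<80)
print("jig",cv2.minAreaRect(J[m][:,:2].astype(np.float32)),"deck z",np.median(J[m&(J[...,0]>25)&(J[...,0]<45)],0))
# groove bottom by lowest points per y slice
for y in(-130,-100,-80,0,20,40):
    k=m&(abs(J[...,1]-y)<6)&(abs(J[...,0])<14);q=J[k]
    a=np.polyfit(q[q[:,0]<-4][:,0],q[q[:,0]<-4][:,2],1);b=np.polyfit(q[q[:,0]>4][:,0],q[q[:,0]>4][:,2],1)
    x=(b[1]-a[1])/(a[0]-b[0]);print("groove",y,round(x,1),round(a[0]*x+a[1],1))
g=(S<45)&(V>110)&(J[...,2]>72)&(J[...,2]<95)
n,l,st,_=cv2.connectedComponentsWithStats(g.astype(np.uint8))
for i in range(1,n):
    if st[i,4]>500:
        q=J[l==i];print("grey",st[i],cv2.minAreaRect(q[:,:2].astype(np.float32)),np.percentile(q,[1,99],axis=0).round(1).tolist())
b=(J[...,2]>100)&(J[...,2]<112)&(J[...,1]>50);print("bridge",cv2.minAreaRect(J[b][:,:2].astype(np.float32)))
```

```text
jig ((-24.36945343017578, -5.7035980224609375), (318.2913818359375, 156.42054748535156), 89.74484252929688) deck z [ 35.44591578 -44.0815192   58.82074885]
groove -130 3.3 41.3
groove -100 2.9 40.8
groove -80 3.4 41.1
groove 0 3.7 40.6
groove 20 3.6 40.7
groove 40 4.1 40.8
grey [ 364  191   61   40 2274] ((5.768477439880371, -44.42558288574219), (30.3414363861084, 45.19663619995117), 0.39348986744880676) [[-9.0, -66.2, 72.6], [20.2, -22.1, 85.3]]
grey [ 344  289  138   39 4603] ((-78.58865356445312, -62.5247917175293), (112.68354034423828, 32.569549560546875), 89.2740707397461) [[-94.2, -117.1, 72.4], [-63.3, -10.0, 87.9]]
bridge ((4.384552001953125, 110.86167907714844), (90.62701416015625, 74.26853942871094), 89.7451171875)
```

```bash
sed -i 's/O=np.array(\[.592,-.007\])/O=np.array([.594,-.0104])/' h.py; python3 -c "
from h import *
go(0,17,75)"
```

```text
t 1.7 jigTCP [ -2.   13.6 243.2] F [-1.3 -0.2 -0.1] yawx -10.44 tilt 0.22
slide [ 0.0062 -0.0095  0.4205] rot [ 0.005  0.006 -0.015]
```

Emit:
carry_out:
  slide:
    - [0.004, -0.009, 0.1]
    - [0.004, -0.009, 0.2]
    - [0.004, -0.009, 0.3]
    - [0.004, -0.009, 0.38]
    - [0.004, -0.009, 0.42]
  rot:
    - [0, 0, 0]
    - [0, 0, 0]
    - [0, 0, 0]
    - [0, 0, 0]
    - [0, 0, 0]
  hand: 0

```text
time_s: 2.2
ee_pos: [0.5933, 0.0112, 0.0733]
ee_rot: [3.128, -0.276, -0.008]
wrist_force: [0.8, 0.6, -0.3]
finger_gap: 0.0001
finger_force: 0.0
```

```bash
python3 -c "
from h import *
go(0,-145,75)"
```

```text
t 2.2 jigTCP [-4.4 21.2 73.3] F [ 0.8  0.6 -0.3] yawx -10.1 tilt 0.31
slide [ 0.0118  0.4154 -0.0035] rot [ 0.003  0.01  -0.003]
```

Emit:
carry_out:
  slide:
    - [0.008, 0.03, -0.003]
    - [0.009, 0.06, -0.003]
    - [0.01, 0.08, -0.003]
    - [0.01, 0.105, -0.003]
    - [0.01, 0.13, -0.003]
  rot:
    - [0, 0, 0]
    - [0, 0, 0]
    - [0, 0, 0]
    - [0, 0, 0]
    - [0, 0, 0]

```text
time_s: 2.7
ee_pos: [0.5906, -0.0415, 0.0798]
ee_rot: [-3.129, 0.277, -0.003]
wrist_force: [0.3, 1.9, -0.0]
finger_gap: -0.0001
finger_force: 0.8
```

Emit:
carry_out:
  slide:
    - [0, 0.03, 0]
    - [0, 0.06, 0]
    - [0, 0.09, 0]
    - [0, 0.115, 0]
    - [0, 0.14, 0]
  rot:
    - [0, 0, 0]
    - [0, 0, 0]
    - [0, 0, 0]
    - [0, 0, 0]
    - [0, 0, 0]

```text
time_s: 3.2
ee_pos: [0.5802, -0.0967, 0.0786]
ee_rot: [3.129, -0.277, 0.0]
wrist_force: [0.8, 2.3, 1.5]
finger_gap: 0.0
finger_force: 1.0
```

```bash
python3 -c "
from h import *
go(0,-150,75)"
```

```text
t 3.2 jigTCP [  1.4 -87.4  78.6] F [0.8 2.3 1.5] yawx -10.11 tilt 0.01
slide [-0.0032  0.1565  0.009 ] rot [ 0.    -0.    -0.004]
```

Emit:
carry_out:
  slide:
    - [0, 0.018, 0.005]
    - [0, 0.036, 0.005]
    - [0, 0.054, 0.005]
    - [0, 0.072, 0.005]
    - [0, 0.09, 0.005]
  rot:
    - [0, 0, 0]
    - [0, 0, 0]
    - [0, 0, 0]
    - [0, 0, 0]
    - [0, 0, 0]

```text
time_s: 3.7
ee_pos: [0.5739, -0.1318, 0.0765]
ee_rot: [3.129, -0.276, -0.0]
wrist_force: [0.6, 2.1, 1.1]
finger_gap: -0.0002
finger_force: 0.6
```

Emit:
carry_out:
  slide:
    - [0, 0.015, 0]
    - [0, 0.03, 0]
    - [0, 0.045, 0]
    - [0, 0.06, 0]
    - [0, 0.075, 0]
  rot:
    - [0, 0, 0]
    - [0, 0, 0]
    - [0, 0, 0]
    - [0, 0, 0]
    - [0, 0, 0]

```text
time_s: 4.2
ee_pos: [0.5686, -0.1613, 0.0765]
ee_rot: [3.129, -0.277, -0.0]
wrist_force: [0.2, -0.1, -0.4]
finger_gap: -0.0002
finger_force: 0.0
```

Run:
```python
from h import *
where()
im,d=snapshot("side");cv2.imwrite("pics/s2.png",cv2.resize(im[170:350,220:460,::-1],None,fx=3,fy=3))
```

```text
t 4.2 jigTCP [   1.2 -153.    76.5] F [ 0.2 -0.1 -0.4] yawx -10.1 tilt 0.01
```

View pics/s2.png

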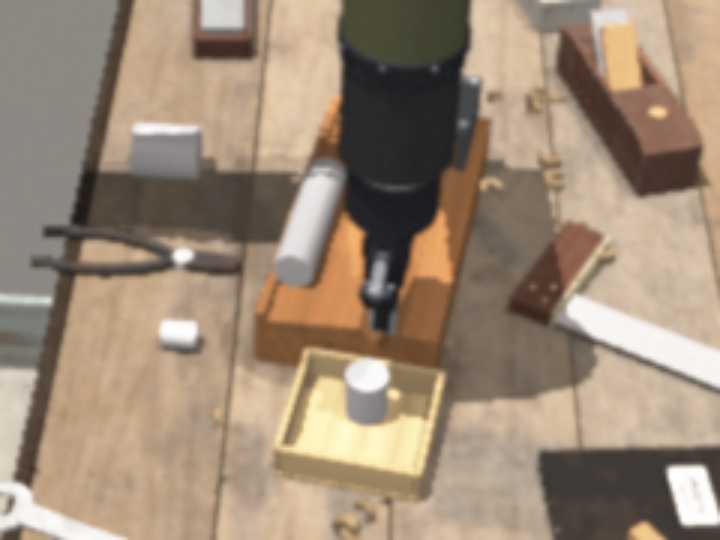

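The view shows the offcut standing inside the tray at (367,390), with the long bar untouched at (310,222). I'll raise the tool and go to the near side of the bar with the fingers open.

Emit:
carry_out:
  slide:
    - [0, -0.02, -0.1]
    - [0, -0.05, -0.2]
    - [-0.08, -0.13, -0.24]
    - [-0.18, -0.2, -0.24]
    - [-0.28, -0.26, -0.24]
  rot:
    - [0, 0, 0]
    - [0, 0, 0]
    - [0, 0, 0]
    - [0, 0, 0]
    - [0, 0, 0]

```text
time_s: 4.75
ee_pos: [0.4759, -0.0377, 0.1729]
ee_rot: [-3.129, 0.277, -0.001]
wrist_force: [-0.4, 0.8, 0.1]
finger_gap: -0.0001
finger_force: 0.0
```

Emit:
carry_out:
  slide:
    - [-0.035, -0.013, 0]
    - [-0.035, -0.013, 0]
    - [-0.035, -0.013, 0]
    - [-0.035, -0.013, 0]
    - [-0.035, -0.013, 0]
  rot:
    - [0, 0, 0]
    - [0, 0, 0]
    - [0, 0, 0]
    - [0, 0, 0]
    - [0, 0, 0]
  hand: 85

```text
time_s: 5.25
ee_pos: [0.4642, -0.0318, 0.1721]
ee_rot: [3.129, -0.278, -0.002]
wrist_force: [0.0, -0.3, 0.7]
finger_gap: 0.0723
finger_force: 0.0
```

Run:
```python
from h import *
s,R=where();j=jig(s["ee_pos"]);print(s["finger_gap"])
go(-128,-44,80)
z=[]
for n in("side","scene"):
    im,d=snapshot(n);J=jig(cloud(n,im,d))-j
    m=(abs(J[...,0])<35)&(abs(J[...,1])<65)&(J[...,2]>-40)&(J[...,2]<25);q=J[m]
    print(n,m.sum(),np.sort(q[:,2])[:25].round(0).tolist(),q.min(0).round(),q.max(0).round())
    g=jig(cloud(n,im,d));H,S,V=cv2.split(cv2.cvtColor(im,cv2.COLOR_RGB2HSV))
    m=(S<45)&(V>100)&(g[...,2]>72)&(g[...,2]<95)&(abs(g[...,0]+84)<40)&(abs(g[...,1]+44)<90)
    print("bar",m.sum(),np.percentile(g[m],[1,99],axis=0).round(1).tolist() if m.sum() else 0)
```

```text
t 5.25 jigTCP [-124.1  -43.6  172.1] F [ 0.  -0.3  0.7] yawx -10.17 tilt 0.07
0.07232847266658364
t 5.25 jigTCP [-124.1  -43.6  172.1] F [ 0.  -0.3  0.7] yawx -10.17 tilt 0.07
slide [-0.0096  0.001   0.2303] rot [ 0.001  0.002 -0.006]
side 120 [-9.0, -8.0, -7.0, -6.0, -6.0, -6.0, -6.0, -5.0, -5.0, -4.0, -4.0, -3.0, -3.0, -3.0, -2.0, -2.0, -1.0, -0.0, 0.0, 0.0, 1.0, 2.0, 2.0, 2.0, 2.0] [-14. -55.  -9.] [ 9. 45. 24.]
bar 444 [[-102.2, -115.1, 72.4], [-70.3, 25.6, 90.8]]
scene 195 [-3.0, -3.0, -3.0, -2.0, -2.0, -2.0, -2.0, -1.0, -1.0, -1.0, -1.0, -0.0, -0.0, -0.0, 0.0, 0.0, 1.0, 1.0, 1.0, 1.0, 1.0, 1.0, 2.0, 2.0, 2.0] [-15. -56.  -3.] [12. 54. 25.]
bar 580 [[-105.8, -113.0, 72.3], [-78.2, 25.3, 89.9]]
```

Open fingertips stand about 1–3 mm below the TCP, and the bar spans y' -114 to +25. Next I descend behind it.

Emit:
carry_out:
  slide:
    - [-0.008, 0, 0.08]
    - [-0.008, 0, 0.16]
    - [-0.008, 0, 0.22]
    - [-0.008, 0, 0.263]
    - [-0.008, 0, 0.263]
  rot:
    - [0, 0, 0]
    - [0, 0, 0]
    - [0, 0, 0]
    - [0, 0, 0]
    - [0, 0, 0]
  hand: 85

```text
time_s: 5.85
ee_pos: [0.4591, -0.0312, 0.0644]
ee_rot: [3.128, -0.278, -0.008]
wrist_force: [-0.4, -0.1, 0.3]
finger_gap: 0.085
finger_force: 0.0
```

```bash
python3 -c "
from h import *
go(-70,-44,66);print(state()['finger_gap'])"
```

```text
t 5.85 jigTCP [-129.2  -43.9   64.4] F [-0.4 -0.1  0.3] yawx -10.15 tilt 0.32
slide [ 0.148  -0.0002 -0.0047] rot [ 0.004  0.01  -0.005]
0.08499087207984589
```

Emit:
carry_out:
  slide:
    - [0.02, 0, -0.005]
    - [0.035, 0, -0.006]
    - [0.05, 0, -0.006]
    - [0.065, 0, -0.006]
    - [0.08, 0, -0.006]
  rot:
    - [0, 0, 0]
    - [0, 0, 0]
    - [0, 0, 0]
    - [0, 0, 0]
    - [0, 0, 0]

```text
time_s: 6.35
ee_pos: [0.4931, -0.0365, 0.073]
ee_rot: [3.129, -0.276, 0.001]
wrist_force: [-11.6, 1.0, 11.7]
finger_gap: 0.0852
finger_force: 6.0
```

Emit:
carry_out:
  slide:
    - [0.015, 0, 0]
    - [0.03, 0, -0.002]
    - [0.045, 0, -0.004]
    - [0.06, 0, -0.006]
    - [0.075, 0, -0.008]
  rot:
    - [0, 0, 0]
    - [0, 0, 0]
    - [0, 0, 0]
    - [0, 0, 0]
    - [0, 0, 0]

```text
time_s: 6.85
ee_pos: [0.5224, -0.0416, 0.0732]
ee_rot: [3.129, -0.277, 0.0]
wrist_force: [-2.9, 1.0, 1.7]
finger_gap: 0.085
finger_force: 1.4
```

```bash
cat > b.py <<'E'
from h import *
def bar():
  for n in("side","scene"):
    im,d=snapshot(n);g=jig(cloud(n,im,d));H,S,V=cv2.split(cv2.cvtColor(im,cv2.COLOR_RGB2HSV))
    m=(S<45)&(V>100)&(g[...,2]>68)&(g[...,2]<98)&(g[...,0]>-110)&(g[...,0]<50)&(g[...,1]>-150)&(g[...,1]<75)
    k,l,st,_=cv2.connectedComponentsWithStats(m.astype(np.uint8))
    for i in range(1,k):
        if st[i,4]>60:q=g[l==i];print(n,"bar",st[i],np.percentile(q,[2,98],axis=0).round(1).tolist(),cv2.minAreaRect(q[:,:2].astype(np.float32)))
E
python3 -c "
from b import *
go(-45,-44,70);bar()"
```

```text
t 6.85 jigTCP [-65.1 -43.2  73.2] F [-2.9  1.   1.7] yawx -10.1 tilt 0.01
slide [0.0502 0.002  0.0081] rot [ 0.    -0.    -0.003]
side bar [330 224  23  40 510] [[-53.5, -115.3, 71.5], [-21.6, 20.7, 96.7]] ((-39.74560546875, -44.785499572753906), (144.90228271484375, 38.418540954589844), 89.91492462158203)
scene bar [316 221  22  24 252] [[-54.2, -59.8, 72.4], [-29.8, 11.2, 95.7]] ((-41.08714294433594, -21.640850067138672), (86.9732666015625, 28.0067081451416), 88.46647644042969)
scene bar [345 238  15  15 153] [[-54.4, -113.6, 68.7], [-23.8, -91.2, 95.3]] ((-38.59588623046875, -101.43008422851562), (35.81180953979492, 24.76069450378418), 3.7040538787841797)
```

Emit:
carry_out:
  slide:
    - [0.01, 0.001, 0.002]
    - [0.02, 0.001, 0.004]
    - [0.03, 0.001, 0.006]
    - [0.037, 0.001, 0.006]
    - [0.043, 0.001, 0.006]
  rot:
    - [0, 0, 0]
    - [0, 0, 0]
    - [0, 0, 0]
    - [0, 0, 0]
    - [0, 0, 0]

```text
time_s: 7.45
ee_pos: [0.539, -0.045, 0.0704]
ee_rot: [3.129, -0.277, 0.0]
wrist_force: [0.1, -0.1, 0.5]
finger_gap: 0.0847
finger_force: 0.2
```

Emit:
carry_out:
  slide:
    - [0.006, 0, 0]
    - [0.012, 0, 0]
    - [0.018, 0, 0]
    - [0.024, 0, 0]
    - [0.028, 0, 0]
  rot:
    - [0, 0, 0]
    - [0, 0, 0]
    - [0, 0, 0]
    - [0, 0, 0]
    - [0, 0, 0]

```text
time_s: 7.95
ee_pos: [0.5499, -0.0469, 0.0705]
ee_rot: [3.129, -0.277, 0.0]
wrist_force: [0.2, -0.2, 0.6]
finger_gap: 0.0847
finger_force: 0.0
```

```bash
python3 -c "
from b import *
where();bar()"
```

```text
t 7.95 jigTCP [-37.1 -43.6  70.5] F [ 0.2 -0.2  0.6] yawx -10.1 tilt 0.01
side bar [344 229  21  38 469] [[-17.7, -113.7, 69.1], [13.2, 23.3, 87.9]] ((-2.898618698120117, -43.75233459472656), (147.35198974609375, 33.33384704589844), 89.95465850830078)
scene bar [324 220  21  19 217] [[-20.6, -58.0, 68.5], [4.1, 11.0, 87.1]] ((-7.725131988525391, -20.650493621826172), (29.48863983154297, 79.84428405761719), 2.2933149337768555)
scene bar [354 235  14  13 133] [[-20.5, -113.2, 68.3], [8.7, -86.9, 86.8]] ((-5.954244613647461, -100.18756103515625), (33.13876724243164, 27.97056770324707), 3.293045997619629)
```

The bar is seated, with its top at about 85 mm once the depth bias is taken off. I'll back off, close the fingers and go to the tail.

Emit:
carry_out:
  slide:
    - [-0.02, 0, 0]
    - [-0.03, 0, -0.08]
    - [-0.03, 0.03, -0.18]
    - [0, 0.12, -0.24]
    - [0.05, 0.2, -0.24]
  rot:
    - [0, 0, 0]
    - [0, 0, 0]
    - [0, 0, 0]
    - [0, 0, 0]
    - [0, 0, 0]

```text
time_s: 8.55
ee_pos: [0.5566, -0.1299, 0.1726]
ee_rot: [-3.13, 0.273, -0.014]
wrist_force: [0.8, 0.7, 0.7]
finger_gap: 0.0851
finger_force: 0.0
```

Emit:
carry_out:
  slide:
    - [0.04, 0.045, 0]
    - [0.04, 0.045, 0]
    - [0.04, 0.045, 0]
    - [0.04, 0.045, 0]
    - [0.04, 0.045, 0]
  rot:
    - [0, 0, 0]
    - [0, 0, 0]
    - [0, 0, 0]
    - [0, 0, 0]
    - [0, 0, 0]
  hand: 0

```text
time_s: 9.05
ee_pos: [0.5677, -0.1488, 0.1668]
ee_rot: [-3.13, 0.275, -0.001]
wrist_force: [0.4, 0.9, 0.4]
finger_gap: 0.0119
finger_force: 0.0
```

```bash
python3 -c "
from b import *
go(1,-144,77);print(state()['finger_gap']);bar()"
```

```text
t 9.05 jigTCP [  -1.9 -140.9  166.8] F [0.4 0.9 0.4] yawx -10.03 tilt 0.02
slide [0.0071 0.0077 0.2245] rot [-0.    -0.001 -0.001]
0.011917005840637884
side bar [344 228  21  40 385] [[-17.0, -115.4, 69.5], [13.2, 23.3, 88.0]] ((-2.6018619537353516, -42.09874725341797), (151.78306579589844, 33.1830940246582), 89.77494049072266)
scene bar [318 219  50  29 556] [[-21.1, -112.3, 68.5], [5.6, 24.8, 87.2]] ((-8.285900115966797, -43.543006896972656), (31.722143173217773, 143.65464782714844), 2.3884661197662354)
```

Emit:
carry_out:
  slide:
    - [0.005, 0.008, 0.08]
    - [0.005, 0.008, 0.15]
    - [0.005, 0.008, 0.2]
    - [0.005, 0.008, 0.222]
    - [0.005, 0.008, 0.222]
  rot:
    - [0, 0, 0]
    - [0, 0, 0]
    - [0, 0, 0]
    - [0, 0, 0]
    - [0, 0, 0]
  hand: 0

```text
time_s: 9.65
ee_pos: [0.5687, -0.1529, 0.0767]
ee_rot: [3.129, -0.276, -0.003]
wrist_force: [0.5, -0.4, 0.1]
finger_gap: -0.0
finger_force: 0.0
```

Emit:
carry_out:
  slide:
    - [0, -0.012, 0]
    - [0, -0.024, 0]
    - [0, -0.036, 0]
    - [0, -0.048, 0]
    - [0, -0.06, 0]
  rot:
    - [0, 0, 0]
    - [0, 0, 0]
    - [0, 0, 0]
    - [0, 0, 0]
    - [0, 0, 0]

```text
time_s: 10.15
ee_pos: [0.5738, -0.1296, 0.0785]
ee_rot: [3.128, -0.276, 0.001]
wrist_force: [0.1, -4.5, 1.4]
finger_gap: -0.0002
finger_force: 1.8
```

```bash
python3 -c "
from b import *
where()"
```

```text
t 10.15 jigTCP [   0.8 -120.9   78.5] F [ 0.1 -4.5  1.4] yawx -10.09 tilt 0.08
```

Emit:
carry_out:
  slide:
    - [0, -0.018, 0.002]
    - [0, -0.036, 0.002]
    - [0, -0.054, 0.002]
    - [0, -0.072, 0.002]
    - [0, -0.09, 0.002]
  rot:
    - [0, 0, 0]
    - [0, 0, 0]
    - [0, 0, 0]
    - [0, 0, 0]
    - [0, 0, 0]

```text
time_s: 10.65
ee_pos: [0.5801, -0.095, 0.0783]
ee_rot: [3.127, -0.277, 0.002]
wrist_force: [-1.1, -5.0, 4.2]
finger_gap: 0.0
finger_force: 2.8
```

Emit:
carry_out:
  slide:
    - [0, -0.01, 0]
    - [0, -0.02, 0]
    - [0, -0.03, 0]
    - [0, -0.04, 0]
    - [0, -0.05, 0]
  rot:
    - [0, 0, 0]
    - [0, 0, 0]
    - [0, 0, 0]
    - [0, 0, 0]
    - [0, 0, 0]

```text
time_s: 11.15
ee_pos: [0.5836, -0.0754, 0.0782]
ee_rot: [3.127, -0.277, 0.002]
wrist_force: [-0.5, -5.3, 5.1]
finger_gap: 0.0003
finger_force: 3.1
```

```bash
python3 -c "
from b import *
where();bar()"
```

```text
t 11.15 jigTCP [  1.1 -65.8  78.2] F [-0.5 -5.3  5.1] yawx -10.12 tilt 0.14
side bar [357 224  11  30  73] [[6.9, -64.1, 68.7], [13.6, 56.8, 83.7]] ((11.071028709411621, -4.84228515625), (7.485558032989502, 139.94656372070312), 1.1118825674057007)
scene bar [304 213  41  27 441] [[-21.8, -52.3, 68.4], [3.4, 72.5, 86.9]] ((-9.10977840423584, 9.631561279296875), (130.35467529296875, 29.2283992767334), 89.07405090332031)
```

Emit:
carry_out:
  slide:
    - [0, -0.004, 0]
    - [0, -0.008, 0]
    - [0, -0.012, 0]
    - [0, -0.016, 0]
    - [0, -0.02, 0]
  rot:
    - [0, 0, 0]
    - [0, 0, 0]
    - [0, 0, 0]
    - [0, 0, 0]
    - [0, 0, 0]

```text
time_s: 11.75
ee_pos: [0.585, -0.0674, 0.0778]
ee_rot: [3.128, -0.277, 0.001]
wrist_force: [-1.2, -5.8, 4.6]
finger_gap: -0.0
finger_force: 3.1
```

Emit:
carry_out:
  slide:
    - [0, -0.0018, 0]
    - [0, -0.0036, 0]
    - [0, -0.0054, 0]
    - [0, -0.0072, 0]
    - [0, -0.009, 0]
  rot:
    - [0, 0, 0]
    - [0, 0, 0]
    - [0, 0, 0]
    - [0, 0, 0]
    - [0, 0, 0]

```text
time_s: 12.25
ee_pos: [0.5856, -0.0639, 0.0778]
ee_rot: [3.128, -0.277, 0.002]
wrist_force: [-0.8, -5.4, 5.0]
finger_gap: -0.0
finger_force: 3.1
```

Emit:
carry_out:
  slide:
    - [0, -0.002, 0]
    - [0, -0.004, 0]
    - [0, -0.006, 0]
    - [0, -0.008, 0]
    - [0, -0.01, 0]
  rot:
    - [0, 0, 0]
    - [0, 0, 0]
    - [0, 0, 0]
    - [0, 0, 0]
    - [0, 0, 0]

```text
time_s: 12.75
ee_pos: [0.5863, -0.06, 0.0779]
ee_rot: [3.128, -0.277, 0.002]
wrist_force: [-1.0, -5.8, 4.5]
finger_gap: 0.0002
finger_force: 3.1
```

Emit:
carry_out:
  slide:
    - [0, -0.002, 0]
    - [0, -0.004, 0]
    - [0, -0.006, 0]
    - [0, -0.008, 0]
    - [0, -0.01, 0]
  rot:
    - [0, 0, 0]
    - [0, 0, 0]
    - [0, 0, 0]
    - [0, 0, 0]
    - [0, 0, 0]

```text
time_s: 13.25
ee_pos: [0.587, -0.0561, 0.0778]
ee_rot: [3.128, -0.277, 0.001]
wrist_force: [-1.7, -5.6, 4.0]
finger_gap: 0.0001
finger_force: 3.1
```

Emit:
carry_out:
  slide:
    - [0, -0.002, 0]
    - [0, -0.004, 0]
    - [0, -0.006, 0]
    - [0, -0.008, 0]
    - [0, -0.01, 0]
  rot:
    - [0, 0, 0]
    - [0, 0, 0]
    - [0, 0, 0]
    - [0, 0, 0]
    - [0, 0, 0]

```text
time_s: 13.75
ee_pos: [0.5877, -0.0521, 0.0778]
ee_rot: [3.128, -0.277, 0.001]
wrist_force: [-1.5, -5.9, 5.2]
finger_gap: 0.0003
finger_force: 3.1
```

Emit:
carry_out:
  slide:
    - [0, -0.002, 0]
    - [0, -0.004, 0]
    - [0, -0.006, 0]
    - [0, -0.008, 0]
    - [0, -0.01, 0]
  rot:
    - [0, 0, 0]
    - [0, 0, 0]
    - [0, 0, 0]
    - [0, 0, 0]
    - [0, 0, 0]

```text
time_s: 14.25
ee_pos: [0.5884, -0.0482, 0.0778]
ee_rot: [3.128, -0.277, 0.001]
wrist_force: [-0.8, -5.9, 5.2]
finger_gap: -0.0002
finger_force: 3.1
```

Emit:
carry_out:
  slide:
    - [0, -0.002, 0]
    - [0, -0.004, 0]
    - [0, -0.006, 0]
    - [0, -0.008, 0]
    - [0, -0.01, 0]
  rot:
    - [0, 0, 0]
    - [0, 0, 0]
    - [0, 0, 0]
    - [0, 0, 0]
    - [0, 0, 0]

```text
time_s: 14.75
ee_pos: [0.5891, -0.0443, 0.0778]
ee_rot: [3.128, -0.277, 0.001]
wrist_force: [-1.3, -6.4, 4.8]
finger_gap: -0.0001
finger_force: 3.1
```

Emit:
carry_out:
  slide:
    - [0, -0.002, 0]
    - [0, -0.004, 0]
    - [0, -0.006, 0]
    - [0, -0.008, 0]
    - [0, -0.01, 0]
  rot:
    - [0, 0, 0]
    - [0, 0, 0]
    - [0, 0, 0]
    - [0, 0, 0]
    - [0, 0, 0]

```text
time_s: 15.25
ee_pos: [0.5891, -0.0438, 0.0779]
ee_rot: [3.122, -0.279, -0.001]
wrist_force: [0.2, -21.6, 3.7]
finger_gap: 0.0
finger_force: 10.5
```

The force jumped to 21.6 N and the TCP stalled at jig y' about -34, which puts the head at about 120 mm (50 mm past the mouth). That is inside the stop's range. One small nudge to seat it, then I back off straight along the groove.

Emit:
carry_out:
  slide:
    - [0, -0.001, 0]
    - [0, -0.002, 0]
    - [0, -0.002, 0]
  rot:
    - [0, 0, 0]
    - [0, 0, 0]
    - [0, 0, 0]

```text
time_s: 15.55
ee_pos: [0.5891, -0.0438, 0.0779]
ee_rot: [3.121, -0.28, -0.002]
wrist_force: [-0.6, -21.1, 4.9]
finger_gap: 0.0002
finger_force: 10.7
```

Emit:
carry_out:
  slide:
    - [0, 0.008, 0]
    - [0, 0.016, 0]
    - [0, 0.03, 0]
    - [0, 0.05, 0]
    - [0, 0.07, 0]
  rot:
    - [0, 0, 0]
    - [0, 0, 0]
    - [0, 0, 0]
    - [0, 0, 0]
    - [0, 0, 0]

```text
time_s: 16.05
ee_pos: [0.5846, -0.0662, 0.0766]
ee_rot: [-3.129, 0.276, 0.001]
wrist_force: [-0.0, -0.1, -0.5]
finger_gap: 0.0002
finger_force: 0.0
```

Emit:
carry_out:
  slide:
    - [0, 0, -0.1]
    - [0, 0.04, -0.2]
    - [0, 0.12, -0.3]
    - [0, 0.2, -0.4]
    - [0, 0.2, -0.4]
  rot:
    - [0, 0, 0]
    - [0, 0, 0]
    - [0, 0, 0]
    - [0, 0, 0]
    - [0, 0, 0]

```text
time_s: 16.55
ee_pos: [0.5718, -0.1485, 0.2442]
ee_rot: [3.128, -0.281, 0.016]
wrist_force: [-0.1, 0.5, 0.5]
finger_gap: 0.0003
finger_force: 0.0
```

Run:
```python
from b import *
where();bar()
im,d=snapshot("scene");cv2.imwrite("pics/s3.png",cv2.resize(im[150:330,200:460,::-1],None,fx=3,fy=3))
```

```text
t 16.55 jigTCP [   2.1 -139.8  244.2] F [-0.1  0.5  0.5] yawx -10.27 tilt 0.6
side bar [350 217  18  28 309] [[-18.1, -25.5, 69.1], [13.0, 71.6, 87.9]] ((-2.9107608795166016, 22.792428970336914), (33.137516021728516, 103.579833984375), 0.3719194829463959)
scene bar [305 213  35  23 354] [[-21.0, -22.7, 68.9], [5.8, 72.2, 86.8]] ((-5.343938827514648, 24.60427474975586), (34.667236328125, 99.43595123291016), 0.4610864222049713)
```

View pics/s3.png

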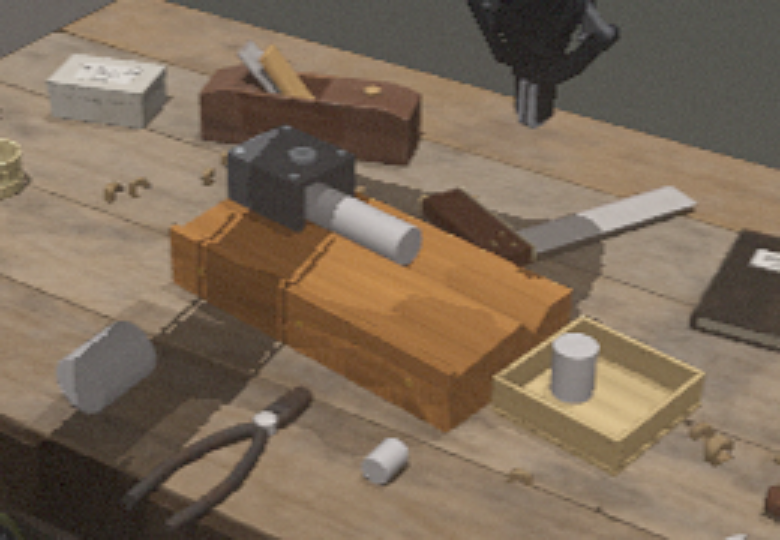

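The picture shows the bar in the groove under the bridge, with its tail at (405,243), and the offcut in the tray at (575,367). The surrounding tools are in place and the robot is clear, so I'm handing in.

```bash
python3 -c "
from plant import *
print(job_done())"
```

```text
the job is handed in; nothing more can be done
None
```

The job is handed in: the offcut is in the scrap tray, and the long bar was rolled into the groove and pushed to the stop at about 21 N, where it now lies; no tool appeared to have moved in the last picture.

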